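# Clip the nut driver back into the tool rack

## Task

Put the loose nut driver (the one whose shank ends in a thick round socket) back into the one empty place of the spring-clip rack: lay its handle along the empty pair of clips, socket pointing the same way as the blades of the tools already there, and press it straight down until it snaps fully home in both clips, then let go. Leave the look-alike screwdriver with the thin flat blade lying where it is on the bench.

Things in the scene. Friction and masses are not known exactly. Their poses are not given: they have to be found in the camera images.
- nut_driver_mid (a point): Centre of the handle of the loose nut driver (110 g), on its axis, 14 mm above the bench it lies on; x axis from handle to socket. Blue round handle 28 mm thick, 130 mm long, with an 8 mm black hexagonal collar at each end (28 mm across flats): 57 mm of round grip either side of the centre. Steel shank 8 mm thick, then a round socket 20 mm thick, 22 mm long.
- nut_driver_tip (a point): Centre of the open socket end of the nut driver, 167 mm from the handle's centre along its x axis.
- empty_seat (a point): Handle centre's goal in the rack's empty place, 57 mm above bench; x: handle to socket; z up. 3 places 80 mm apart, two hold blue screwdrivers. Two steel spring clips, 10 mm long, 37 mm before and behind along x; between them free to 35 mm below. Jaws: mouth 47 mm wide 33 mm above, neck 21 mm wide 11 mm above; sprung, spread when the handle is pressed down (15 N). Handle may be 14 mm off in x.
- screwdriver_mid (a point): Centre of the handle of the loose flat-blade screwdriver, a bystander lying on the bench, 14 mm above it: same blue handle, but a thin 6 mm shank and a small flat blade. x axis from handle to blade. To be left where it lies.

How it is judged:
At the end, for the whole second after the job is handed in: The nut driver lies snapped home in both clips of the empty place: handle's centre within 16 mm of the seat along the tool, 6 mm across and 5 mm in height, its axis within about 9 degrees of the seat's, socket pointing as the other tools' blades do, at rest and released (x of nut_driver_mid in the frame of empty_seat between -0.016 and 0.016 m and y of nut_driver_mid in the frame of empty_seat between -0.006 and 0.006 m and z of nut_driver_mid in the frame of empty_seat between -0.005 and 0.005 m and angle between the x axis of nut_driver_mid and the x axis of empty_seat, either way round below 0.15 rad and x of nut_driver_tip in the frame of empty_seat above 0.1 m and linear speed of nut_driver below 0.02 m/s); the robot touches nothing.
It fails at once if the look-alike screwdriver is moved by more than 30 mm (distance of screwdriver_mid from where it was at the start of the episode above 0.03 m).
It also fails if it takes over 43 s, if anything falls off the work surface, if the arm or the gripper's body presses on something with over 40 N, if the wrist force passes 120 N, or if a joint passes its speed limit or range.

## Robot

A 6-joint arm with a two-finger parallel gripper is mounted at the origin on the work surface. World frame = base frame: x ahead of the robot, y to its left, z up, the work surface at z = 0. Lengths are in m, angles in rad, forces in N, time in s.
With the tool pointing down it reaches from about 0.275 to 0.725 m from the base axis. Payload 15.9 kg.
Tool frame: the origin (TCP) lies at the very end of the fingers, on their centre line; the grasp point (between the pads) lies 19 mm behind it; z points along the fingers, y is the line along which they close (so a half turn about z gives the same grasp; the last joint's range is limited). The gripper opens to 85 mm and grips with 20 to 120 N. Pads are 22 mm wide; open, the fingers measure 114 mm over their backs; the gripper's body (76 mm by 85 mm) begins 54 mm behind the grasp point. The pads swing forward as they close: fully open they stand 13 mm farther back than shut.
Start: joints at [1.223, 0.213, -0.034, 1.323, 0, 1.571], TCP at [0.17, 0.47, 0.231] pointing down, gripper open.
Joint ranges: [-2.98, 2.98], [-0.74, 1.72], [-1.14, 1.35], [-2.1, 2.04], [-1.57, 1.44], [-3.14, 3.14]. Speed limits (rad/s): [1.89, 1.89, 2.39, 2.57, 3.14, 3.14].

## Interface

Orientations are given as [roll, pitch, yaw] about the fixed x, y, z axes, in that order (R = Rz(yaw) Ry(pitch) Rx(roll)).
In Python, from workcell import r gives the robot as it stands. Calls block until the motion is done:
- r.move_to(position, orientation): joint-space move of the TCP to a pose.
- r.servo_line(position, rotation=None, max_speed=0.15): straight line of the TCP; rotation=None keeps the orientation; max_speed is the mean speed in m/s.
- r.set_joints(angles): joint-space move.
- r.ungrasp() and r.gripper_close(): open the fingers fully, or close them until they stop; the grip force is fixed at half the most.
- r.pause(seconds).
- r.solve_ik(position, orientation): joint angles nearest the present ones, or None.
- r.state(): the state.
- r.snapshot(name): name is "side" or "top" or "wrist"; returns a dict with "color" (384x512x3 uint8, red, green, blue), "fovy" (degrees; the focal length in pixels is half the picture's height over the tangent of half this angle, whatever the lens; pixels are square), "cx", "cy" (the principal point, pixels), "cam_to_world" (4x4, takes a point from camera to world coordinates). Camera axes: x right, y up, looking along -z (the intrinsics and any distortion apply to the point x, -y, -z); pixel columns grow to the right and rows downward; lengths in m; the calibration is good to about 2 mm. A picture is of the moment at which its call begins. There is no depth.
A pose or a line that the arm cannot do raises r.IKError and nothing moves.
- r.finish_job(): hands the job in; it is judged then, once.
The state is a dict: "t": time; "q": joint angles; "dq": joint speeds; "tau": joint torques, N m; "tcp_pos": TCP position; "tool_rot": TCP orientation; "wrist_force": force on the tool from outside, world axes, zero at the start; "moment": the same for the moment, N m; "width": finger opening in m; "grasp_force": force on a finger pad.
Only numpy, scipy, OpenCV 4.12 (cv2) and the standard library are available. Lean on these libraries where they do the work, as an engineer would, in place of code of your own. Each camera call takes 0.05 s, during which the arm holds its last target. There are 200 camera calls.

## Working session

There is one attempt and no reset: what is moved stays moved. The work goes in short steps, each a Python script; the robot and the scene stay as the last script left them, time stands still between calls to the robot, and variables do not carry over. Pictures are saved under pics/ and viewed, at most 10 in all, crops included, and the job is handed in when it is done.

```bash
ls; mkdir -p pics; python3 - <<'E'
from workcell import r
import cv2,numpy as np
ims=[]
for n in("top","side"):
    s=r.snapshot(n); cv2.imwrite(f"pics/{n}0.png",s["color"][:,:,::-1]); print(n,s["fovy"],s["cx"],s["cy"],s["cam_to_world"].__repr__() , [k for k in s])
    np.savez(f"{n}0.npz",**s)
print(r.state())
E
```

```text
pics
top 52.83176521843137 256.97057670482957 191.24026766585075 array([[-0.0240988 ,  0.97989305, -0.19806277,  0.38653994],
       [-0.99956128, -0.02020521,  0.02165622, -0.01586605],
       [ 0.01721888,  0.19849776,  0.97995007,  1.08922798],
       [ 0.        ,  0.        ,  0.        ,  1.        ]]) ['color', 'fovy', 'cx', 'cy', 'cam_to_world']
side 45.24976143644645 251.5403112805873 191.8520183616209 array([[ 9.98399628e-01,  4.20869664e-02, -3.77739337e-02,
         5.54013247e-01],
       [-5.65506277e-02,  7.48399200e-01, -6.60833310e-01,
        -8.52948684e-01],
       [ 4.57512438e-04,  6.61911871e-01,  7.49581527e-01,
         9.76368940e-01],
       [ 0.00000000e+00,  0.00000000e+00,  0.00000000e+00,
         1.00000000e+00]]) ['color', 'fovy', 'cx', 'cy', 'cam_to_world']
{'t': 0.1, 'q': array([ 1.22300030e+00,  2.13293436e-01, -3.49962780e-02,  1.32350630e+00,
        3.39031258e-06,  1.57082691e+00]), 'dq': array([-0.00031536, -0.00034173,  0.00113149, -0.00090861,  0.00014952,
       -0.00112059]), 'tau': array([-1.72714004e-03, -6.87244463e+01,  4.87809420e+01,  1.21861330e-02,
       -2.65328872e-04, -5.28561813e-06]), 'tcp_pos': array([0.17030564, 0.46976922, 0.23087243]), 'tool_rot': array([-3.14059297e+00, -3.35973491e-06,  2.79376604e+00]), 'wrist_force': array([ 0.38331622,  0.49946515, -1.05674256]), 'moment': array([ 0.02519127, -0.02826292, -0.01630183]), 'grasp_force': 0.0, 'width': 0.0853088742794128}
```

View pics/top0.png

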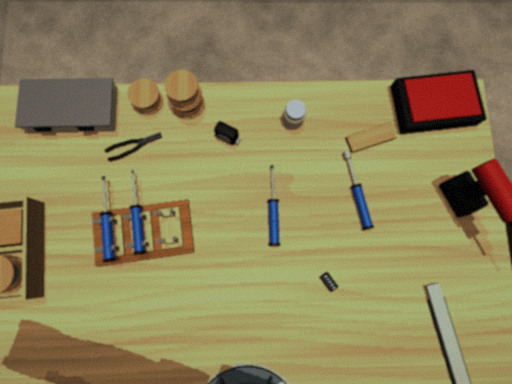

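View pics/side0.png

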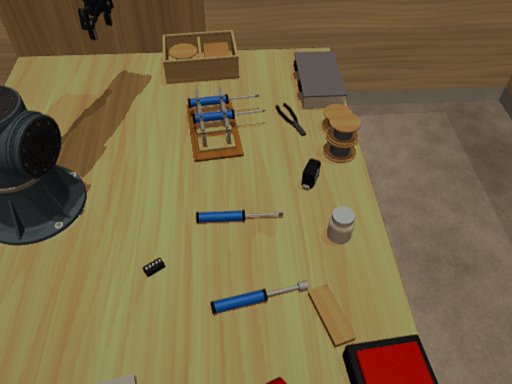

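The top view shows the nut driver (handle about (361,205), socket (347,155)), the bystander screwdriver at (274,222), and the rack with its empty place at about (168,225). The side view shows the same layout, with blades toward +x.

```bash
cat > h.py <<'E'
import numpy as np,cv2
def K(s): return s["color"].shape[0]/2/np.tan(np.radians(float(s["fovy"]))/2)
def px2w(s,p,z):
    f=K(s);T=s["cam_to_world"];p=np.atleast_2d(p).astype(float)
    d=np.c_[(p[:,0]-s["cx"])/f,-(p[:,1]-s["cy"])/f,-np.ones(len(p))]@T[:3,:3].T
    return T[:3,3]+d*((z-T[2,3])/d[:,2])[:,None]
def w2px(s,P):
    T=s["cam_to_world"];c=(np.atleast_2d(P)-T[:3,3])@T[:3,:3];f=K(s)
    return np.c_[s["cx"]+f*c[:,0]/-c[:,2],s["cy"]-f*c[:,1]/-c[:,2]]
def blues(s,amin=150):
    h=cv2.cvtColor(s["color"],cv2.COLOR_RGB2HSV)
    m=cv2.inRange(h,(100,120,50),(130,255,255))
    return [c for c in cv2.findContours(m,0,1)[0] if cv2.contourArea(c)>amin]
E
python3 - <<'E'
from h import *
for n in("top","side"):
    s=np.load(n+"0.npz")
    for c in blues(s):
        (cx,cy),(w,h),a=cv2.minAreaRect(c); b=cv2.boxPoints(((cx,cy),(w,h),a))
        e=b[np.argsort([np.linalg.norm(b[0]-q) for q in b])]
        ends=[(e[0]+e[1])/2,(e[2]+e[3])/2]
        for z in(.014,.057):
            P=px2w(s,ends,z);d=P[1]-P[0]
            print(n,(int(cx),int(cy)),z,P.mean(0).round(4)[:2],"len",np.linalg.norm(d).round(3),"ang",np.degrees(np.arctan2(d[1],d[0])).round(1))
s=np.load("top0.npz");print(px2w(s,[[347,155]],.012))
E
```

```text
top (106, 236) 0.014 [0.4866 0.3769] len 0.125 ang -173.0
top (106, 236) 0.057 [0.4826 0.3612] len 0.12 ang -173.0
top (137, 228) 0.014 [0.5049 0.2948] len 0.124 ang -173.2
top (137, 228) 0.057 [0.5002 0.2823] len 0.119 ang -173.2
top (273, 222) 0.014 [ 0.5158 -0.0832] len 0.119 ang -179.6
top (273, 222) 0.057 [ 0.5107 -0.0805] len 0.114 ang -179.6
top (361, 206) 0.014 [ 0.5554 -0.3344] len 0.12 ang -168.0
top (361, 206) 0.057 [ 0.5486 -0.3217] len 0.115 ang -168.0
side (238, 300) 0.014 [ 0.5551 -0.3371] len 0.118 ang 11.9
side (238, 300) 0.057 [ 0.555  -0.3602] len 0.112 ang 11.9
side (220, 216) 0.014 [ 0.5142 -0.086 ] len 0.117 ang -0.2
side (220, 216) 0.057 [ 0.516  -0.1202] len 0.112 ang -0.2
[[ 0.70647677 -0.30435195  0.012     ]]
```

```bash
python3 - <<'E'
from workcell import r
from h import *
a=np.radians(7); n=np.radians(12)
for y in(a,a-np.pi,a+np.pi): print(y,r.solve_ik([.508,.203,.3],[np.pi,0,y]))
for y in(n,n-np.pi,n+np.pi): print(y,r.solve_ik([.555,-.3355,.004],[np.pi,0,y]))
r.move_to([.49,.203,.27],[np.pi,0,a if r.solve_ik([.508,.203,.3],[np.pi,0,a]) is not None else a+np.pi])
s=r.snapshot("wrist");np.savez("w0.npz",**s);cv2.imwrite("pics/w0.png",s["color"][:,:,::-1])
st=r.state();print(st["t"],st["tcp_pos"],st["q"]);print(w2px(s,[.508,.203,.057]))
E
```

```text
0.12217304763960307 [ 0.38016693  0.31735509  0.27618598  1.52962722  0.         -2.88359877]
-3.01941960595019 [0.38016693 0.31735509 0.27618598 1.52962722 0.         0.25799389]
3.263765701229396 [0.38016693 0.31735509 0.27618598 1.52962722 0.         0.25799389]
0.20943951023931956 [-0.54372505  0.63937002  0.01993904  0.95136535  0.          2.38842809]
-2.9321531433504737 [-0.54372505  0.63937002  0.01993904  0.95136535  0.         -0.75316457]
3.3510321638291125 [-0.54372505  0.63937002  0.01993904  0.95136535  0.         -0.75316457]
3.8333 [0.48992888 0.20311442 0.26999148] [ 3.93026733e-01  2.75175511e-01  1.43374157e-01  1.43901210e+00
 -2.59323216e-05 -2.87075039e+00]
[[259.28980762 146.38565871]]
```

View pics/w0.png

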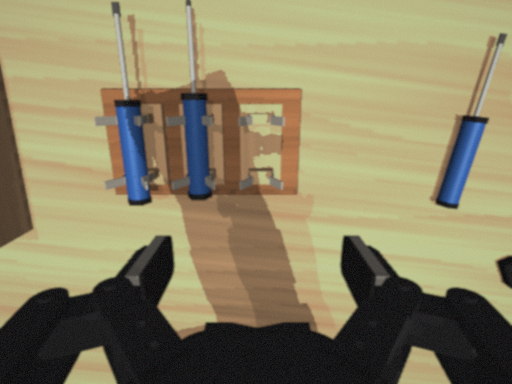

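The wrist view shows the empty clips at about (264,120) and (263,183), with the seat expected near (259,146). I'll enlarge it to see which part of the jaws is which.

```bash
python3 - <<'E'
from h import *
s=np.load("w0.npz");c=s["color"][80:205,160:310,::-1]
cv2.imwrite("pics/w0c.png",cv2.resize(c,None,fx=4.8,fy=4.8,interpolation=cv2.INTER_CUBIC))
print(np.round(s["cam_to_world"],3))
E
```

```text
[[ 0.121  0.95   0.286  0.562]
 [-0.993  0.116  0.035  0.213]
 [-0.    -0.288  0.957  0.413]
 [ 0.     0.     0.     1.   ]]
```

View pics/w0c.png

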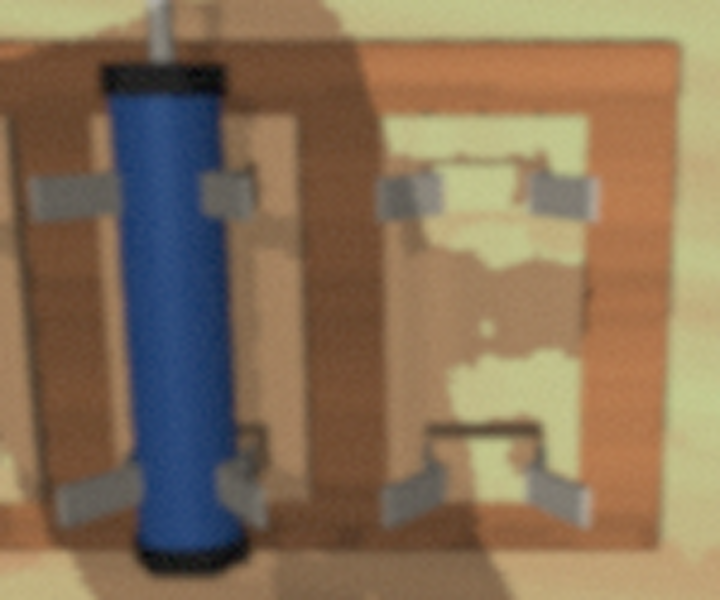

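The crop shows the outer lips of the empty jaws. The front clip's lips are at crop columns 378 and 598, row 198. The rear clip's are at columns 384 and 591, row 507. I cast these at z = 0.090 and check them against the 47 mm mouth and 74 mm clip spacing, then grasp.

```bash
python3 - <<'E'
from h import *
s=np.load("w0.npz")
p=np.array([[378,199],[598,198],[384,508],[591,506]])/4.8+[160,80]-.4
P=px2w(s,p,.09);f=(P[0]+P[1])/2;b=(P[2]+P[3])/2;d=f-b
print(P.round(4),"w",np.linalg.norm(P[0]-P[1]),np.linalg.norm(P[2]-P[3]),"sep",np.linalg.norm(d),"ang",np.degrees(np.arctan2(d[1],d[0])),"seat",(f+b)/2)
e=P[0]+P[2]-P[1]-P[3];print("cross ang",np.degrees(np.arctan2(e[1],e[0]))-90)
q=np.array([[680,42],[0,42],[658,548]])/4.8+[160,80]-.4  # board right corners, front edge
Q=px2w(s,q,.02);print(Q, np.degrees(np.arctan2(*(Q[1]-Q[0])[[1,0]]))-90,np.degrees(np.arctan2(*(Q[0]-Q[2])[[1,0]])))
for c in blues(s):
    (cx,cy),(w,h),a=cv2.minAreaRect(c);b=cv2.boxPoints(((cx,cy),(w,h),a))
    e=b[np.argsort([np.linalg.norm(b[0]-q) for q in b])];X=px2w(s,[(e[0]+e[1])/2,(e[2]+e[3])/2],.057);d=X[1]-X[0];print((int(cx),int(cy)),X.mean(0).round(4),np.degrees(np.arctan2(d[1],d[0])))
E
python3 - <<'E'
from workcell import r
import numpy as np
n=np.radians(12)+np.pi
r.move_to([.555,-.3355,.12],[np.pi,0,n])
print(r.state()["t"])
r.servo_line([.555,-.3355,.004],max_speed=.12)
r.gripper_close();s=r.state();print(s["t"],s["width"],s["grasp_force"],s["wrist_force"],s["tcp_pos"])
E
```

```text
[[0.5381 0.2304 0.09  ]
 [0.5445 0.18   0.09  ]
 [0.4642 0.2213 0.09  ]
 [0.4709 0.1707 0.09  ]] w 0.05079877120972783 0.05104419648158957 sep 0.0743024753137779 ang 7.088350757529137 seat [0.50443919 0.20060086 0.09      ]
cross ang 7.351888481732814
[[0.58437966 0.15692971 0.02      ]
 [0.56203827 0.34064501 0.02      ]
 [0.44047735 0.13957964 0.02      ]] 6.933623441238936 6.874873427150182
(460, 161) [ 0.5178 -0.0537  0.057 ] 0.025731023455505875
(132, 152) [0.478 0.36  0.057] -173.4110604391771
(196, 146) [0.4955 0.281  0.057 ] -173.40852757642938
5.8583
7.55 0.026035856160048505 58.88815641403198 [-1.19719115  0.72321881  5.85431349] [ 0.55516683 -0.33559472  0.00444685]
```

Mouth width, clip spacing and angle all agree with the given sizes. The seat is at (0.5044, 0.2010), 7.1°. I'll lift, carry the tool over the seat and check the grasp.

```bash
python3 - <<'E'
from workcell import r
from h import *
r.servo_line([.555,-.3355,.19],max_speed=.2)
s=r.state();print(s["t"],s["width"],s["grasp_force"],s["wrist_force"])
r.move_to([.5044,.201,.19],[np.pi,0,np.radians(7.1)+np.pi])
st=r.state();print(st["t"],st["width"],st["tcp_pos"],st["wrist_force"],st["moment"])
for n in("side","top"):
    s=r.snapshot(n);np.savez(n+"1.npz",**s)
    cv2.imwrite(f"pics/{n}1.png",cv2.resize(s["color"][30:200,110:330,::-1] if n=="side" else s["color"][130:290,60:260,::-1],None,fx=3.4,fy=3.4,interpolation=cv2.INTER_CUBIC))
E
```

```text
8.6333 0.02601992793917158 59.022488594055176 [-0.6094887  -0.15779645 -1.75114014]
10.5833 0.02609841269419759 [0.50478489 0.20034219 0.18995062] [ 0.47717401 -0.06943041 -0.54034187] [0.04742762 0.01343685 0.00524954]
```

View pics/side1.png

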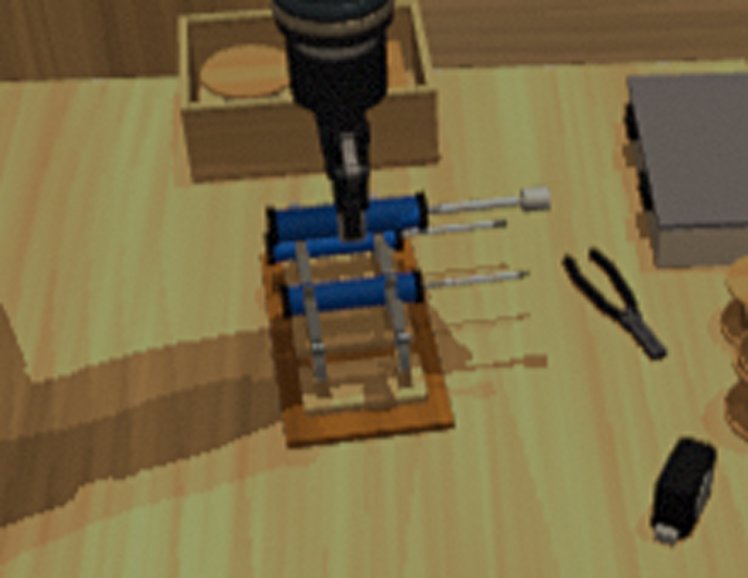

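View pics/top1.png

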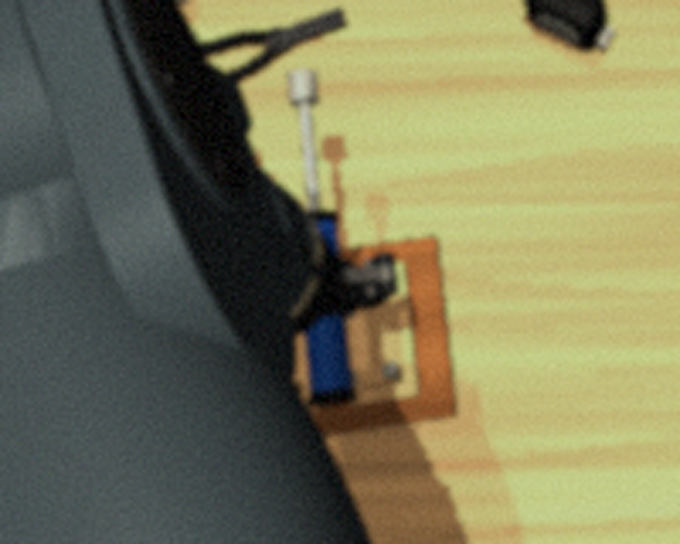

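The side and top crops show the tool held level at mid-handle (handle centre about (346,222) in the side crop), socket toward +x like the others. Now I'll lower it and press in steps, watching the force.

```bash
python3 - <<'E'
from workcell import r
from h import *
s=np.load("side1.npz")
for z in(.195,.2,.205): print(z,w2px(s,[.505,.2003,z]),"seen 211.8 95.3")
r.servo_line([.5044,.201,.085],max_speed=.1)
for z in(.07,.060,.054,.050,.047):
    r.servo_line([.5044,.201,z],max_speed=.05)
    s=r.state();print(z,round(s["t"],2),s["tcp_pos"].round(4),s["wrist_force"].round(1),s["moment"].round(2),s["width"].round(4))
    if abs(s["wrist_force"][2])>70: break
E
```

```text
0.195 [[212.35849549  95.0295661 ]] seen 211.8 95.3
0.2 [[212.24424626  93.55043613]] seen 211.8 95.3
0.205 [[212.12932397  92.06259231]] seen 211.8 95.3Traceback (most recent call last):
  File "<stdin>", line 8, in <module>
AttributeError: 'float' object has no attribute 'round'
```

```bash
python3 - <<'E'
from workcell import r
from h import *
for z in(.07,.060,.054,.050,.047):
    r.servo_line([.5044,.201,z],max_speed=.05)
    s=r.state();print(z,round(s["t"],2),s["tcp_pos"].round(4),s["wrist_force"].round(1),s["moment"].round(2),s["width"])
    if abs(s["wrist_force"][2])>70: break
s=r.snapshot("side");np.savez("side2.npz",**s)
cv2.imwrite("pics/side2.png",cv2.resize(s["color"][70:170,170:290,::-1],None,fx=6,fy=6,interpolation=cv2.INTER_CUBIC))
E
```

```text
0.07 12.58 [0.5045 0.2011 0.0702] [ 1.3 -0.3 -0.8] [0.03 0.04 0.01] 0.02607257253213049
0.06 12.93 [0.5046 0.2009 0.0599] [ 4.1 -0.7 -4.1] [-0.05 -0.64 -0.01] 0.025907156444330226
0.054 13.2 [0.504  0.2008 0.0533] [ 3.1 -0.7 -7.7] [-0.09 -0.52  0.01] 0.025896052685068522
0.05 13.45 [0.5039 0.2007 0.0495] [ 1.3 -0.3 -9.1] [-0.32 -0.26  0.01] 0.026178204933343645
0.047 13.7 [0.5044 0.201  0.0473] [-1.2 -3.6  5.5] [-0.7   0.4   0.01] 0.02611943831674138
```

View pics/side2.png

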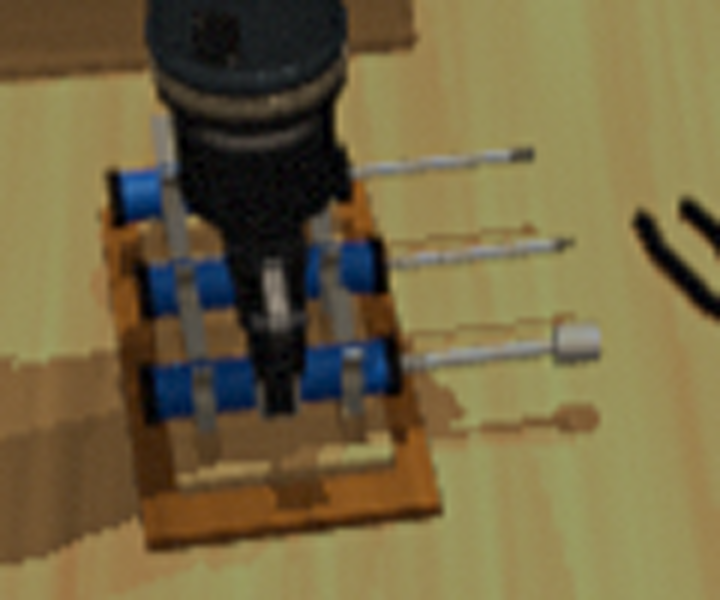

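The nut driver's handle lies in both clips, level with its neighbours. The force first pulled down (the snap), then pushed back up (bottomed). I'll release, back off and check.

```bash
python3 - <<'E'
from workcell import r
from h import *
r.servo_line([.5044,.201,.0455],max_speed=.05);print(r.state()["wrist_force"])
r.ungrasp();print(r.state()["wrist_force"],r.state()["width"])
r.servo_line([.5044,.201,.2],max_speed=.12)
r.move_to([.49,.203,.27],[np.pi,0,np.radians(7)+np.pi])
r.move_to([.36,.203,.3],[np.pi,0,np.radians(7)+np.pi])
print(r.state()["t"])
for n in("side","top"):
    s=r.snapshot(n);np.savez(n+"3.npz",**s)
    for c in blues(s,60):
        (cx,cy),(w,h),a=cv2.minAreaRect(c);b=cv2.boxPoints(((cx,cy),(w,h),a))
        e=b[np.argsort([np.linalg.norm(b[0]-q) for q in b])];X=px2w(s,[(e[0]+e[1])/2,(e[2]+e[3])/2],.057);d=X[1]-X[0]
        print(n,(int(cx),int(cy)),X.mean(0).round(4),np.linalg.norm(d).round(3),np.degrees(np.arctan2(d[1],d[0])).round(1))
    if n=="side": cv2.imwrite("pics/side3.png",cv2.resize(s["color"][70:170,170:290,::-1],None,fx=6,fy=6,interpolation=cv2.INTER_CUBIC))
E
```

```text
[-9.6870123  -5.60146656 29.11393051]
[ 0.63742242 -0.20924461  0.2105596 ] 0.08541631446458747
17.0333
side (220, 216) [ 0.5159 -0.1202  0.057 ] 0.112 -0.2
side (214, 132) [0.5038 0.2009 0.057 ] 0.118 7.9
side (212, 115) [0.4974 0.2807 0.057 ] 0.066 4.9
side (209, 100) [0.4874 0.3596 0.057 ] 0.063 5.2
top (106, 236) [0.4827 0.361  0.057 ] 0.12 -172.5
top (137, 228) [0.5016 0.2824 0.057 ] 0.117 -173.0
top (167, 226) [0.5053 0.2023 0.057 ] 0.12 -173.1
top (273, 221) [ 0.5109 -0.0806  0.057 ] 0.113 179.9
```

View pics/side3.png

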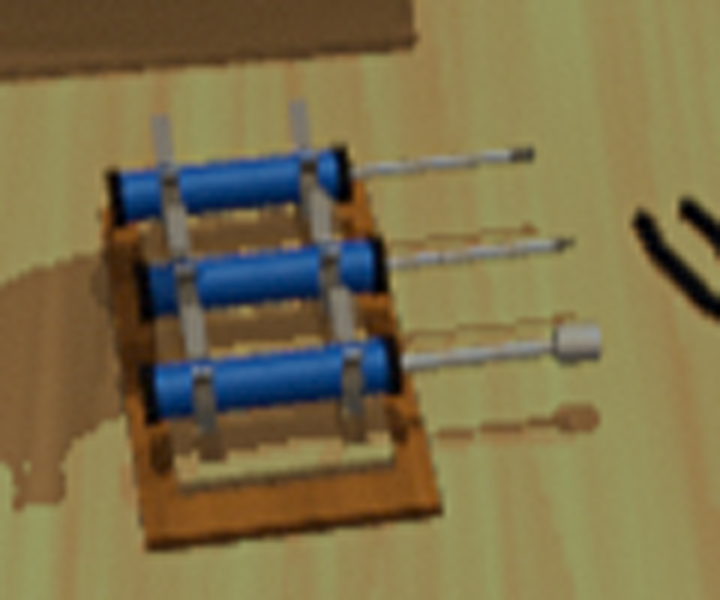

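The handle, centred at about (270,378) in the crop, sits in both clips in line with its neighbours. Both views put it within 2 mm of the seat at z = 0.057, and the screwdriver has not moved.

```bash
python3 -c "
from workcell import r
print(r.finish_job())"
```

```text
the job is handed in; nothing more can be done
None
```

The nut driver is snapped home in both clips of the empty place, socket pointing the same way as the other tools' blades, and released; the look-alike screwdriver has not moved, and the job was handed in at about 17 s (no verdict was returned).

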